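# Set the mitre dial to the long scale line

## Task

Set the mitre dial for the next frame: push its upright fin round with the fingertips until the black index mark on the dial lines up with the one long line on the white scale around it, then take the hand away. Either way round will do. Only push the fin from one side at a time, never pinch it between the fingers, and leave the glue bottle, the offcut and the screw jar where they are.

Things in the scene. Friction and masses are not known exactly. Their poses are not given: they have to be found in the camera images.
- dial_centre (a point): point on the dial's vertical axis, level with the dial's flat top (46 mm above the table). The dial is a bare-aluminium disc, 160 mm across and 15 mm thick, with a dark hub cap in its middle (32 mm across, 10 mm high), lying flat on a round white scale plate (236 mm across, its top 31 mm above the table) on a square grey base plate (250 x 250 x 25 mm) bolted to the bench; nothing of these but the dial moves. The base stands anywhere in a 12 x 24 cm area, turned up to 0.3 rad
- dial_index (a point): outer end of the index mark, 82 mm from the dial's axis and level with the dial's top; it turns with the dial. The index mark is the only line on the dial: a black radial line 4 mm wide and 48 mm long that runs from the hub out to the rim, on the side opposite to the fin
- scale_line (a point): inner end of the target line, 82 mm from the dial's axis, 15 mm lower than the dial's top; fixed. The target is the one long, broad black line on the white scale plate (34 mm long, 4 mm wide, from the dial's rim to 117 mm from the axis); the other 23 scale lines, one every 15 degrees, are short and thin (12 mm by 2 mm). When the marks line up, this point lies straight below dial_index
- dial_fin (a point): centre of the finger fin, half-way up it, 53 mm from the dial's axis, diametrically opposite to the index mark. The fin is an upright dark steel plate on the dial's top: 42 mm long along the radius (32 to 74 mm from the axis), 20 mm thick, 35 mm high (top 81 mm above the table). Push on either of its flat faces to turn the dial
- dial (a joint): angle of the dial in rad relative to the base plate, growing counterclockwise seen from above, without stop within a full turn either way. It turns freely both ways against a steady friction of about 0.14 N m (some 3 N on the fin), and stays where it is left
- glue_mid (a point): middle of a loose white glue bottle, 52 mm across and 130 mm high, standing beside the dial; leave it alone
- offcut_mid (a point): middle of a loose softwood offcut, 110 x 44 x 28 mm, lying beside the dial; leave it alone
- screws_mid (a point): middle of a loose glass screw jar with a metal cap, 60 mm across and 60 mm high, standing behind the dial; leave it alone

How it is judged:
By the outcome, as a careful person would: the job done as asked, in the order asked, and still so for the second after the job is handed in, with the robot touching nothing.
It also fails if it takes over 51 s, if anything falls off the work surface, if the arm or the gripper's body presses on something with over 40 N, if the wrist force passes 120 N, or if a joint passes its speed limit or range.

## Robot

A 6-joint arm with a two-finger parallel gripper is mounted at the origin on the work surface. World frame = base frame: x ahead of the robot, y to its left, z up, the work surface at z = 0. Lengths are in m, angles in degrees, forces in N, time in s.
With the tool pointing down it reaches from about 0.3 to 0.75 m from the base axis. Payload 8.5 kg.
Tool frame: the origin (TCP) lies midway between the tips of the shut fingers; the grasp point (between the pads) lies env.tcp_to_grasp behind it (env.tcp_to_grasp is the distance from the TCP to the grasp point, in m); z points along the fingers, y is the line along which they close (so a half turn about z gives the same grasp; the last joint's range is limited). The gripper opens to 85 mm and grips with 20 to 120 N. Pads are 22 mm wide; open, the fingers measure 114 mm over their backs; the gripper's body (76 mm by 85 mm) begins 54 mm behind the grasp point. The pads swing forward as they close: fully open they stand 13 mm farther back than shut.
Start: joints at [-83.497, 21.807, 74.336, -0, 83.858, -12.336], TCP at [0.178, -0.521, 0.231] pointing down, gripper open.
Joint ranges: [-178.18, 178.18], [-50.72, 133.34], [12.68, 142.11], [-81.47, 261.47], [9.98, 163.14], [-165.26, 165.26]. Speed limits (degrees/s): [136.94, 136.94, 180, 180, 180, 180].

## Interface

Orientations are given as a 3x3 rotation matrix whose columns are the frame's x, y, z axes.
In Python, from rig import observe, optics, job, env gives the robot as it stands. The module is installed in compiled form; this text tells all that it offers.
- The arm moves only by the shell command python3 -m jog 'ROWS' [FORCE]. ROWS is JSON, a list of rows, each a list of 7 numbers: the turn, a rotation vector about the tool's x, y, z in rad, then the shift along the tool's x, y, z in m, then the opening in per cent of the stroke, from 0 (shut) to 100 (fully open). A call has 1 to 10 rows; each row shifts and turns the commanded pose from where the row before left it, along the tool's axes as they then stand; what a row does not reach is not made up. A row lasts 1/8 s, in which the tool goes at most 62.5 mm and 10.7 degrees, less where a joint would pass 70% of its speed; a pose out of reach is approached as far as the arm can. A call is refused whole if a number of a shift passes 0.0625 or a number of a turn 0.188, either way. A call with a gripper value outside its range is refused whole. The fingers move at their own pace and stop on an object; FORCE is the grip in N (left out, the last holds). Time passes only in rows, so rows that do not move let the fingers close. It gives the time, the measured TCP pose, the force, the opening and the grip force at its end, in the units of the state.
- observe(): the state, without advancing time (a new reading comes with each control period).
- optics.get_image(name): name is "side" or "top" or "wrist"; returns a dict with "pixels" (384x512x3 uint8, red, green, blue), "mtx" (3x3 intrinsics, pixels), "rvec" (rotation vector, rad) and "tvec" (3), from world to camera coordinates, as OpenCV has them. Camera axes: x right, y down, z forward; pixel columns grow to the right and rows downward; lengths in m; the calibration is good to about 2 mm. A picture is of the moment at which its call begins. There is no depth.
- job.close_job(): hands the job in; it is judged then, once.
The state is a dict: "time_s": time; "q": joint angles; "qvel": joint speeds; "joint_efforts": joint torques, N m; "position": TCP position; "tool_rot": TCP orientation; "ft_force": force on the tool from outside, world axes, zero at the start; "wrist_torque": the same for the moment, N m; "grip_width": finger opening in m; "gripper_force": force on a finger pad.
Only numpy, scipy, OpenCV 4.12 (cv2) and the standard library are available. Lean on these libraries where they do the work, as an engineer would, in place of code of your own. Each camera call takes 0.05 s, during which the arm holds its last target. There are 200 camera calls.

## Working session

There is one attempt and no reset: what is moved stays moved. The work goes in short steps, Python scripts to look and compute and a shell command to move; the robot and the scene stay as the last step left them, time stands still between calls to the robot, and variables do not carry over. Pictures are saved under pics/ and viewed, at most 10 in all, crops included, and the job is handed in when it is done.

```bash
mkdir -p pics; python3 - <<'E'
from rig import observe, optics, env
import cv2,pickle
d={}
for n in ("top","side"):
    d[n]=im=optics.get_image(n); cv2.imwrite(f"pics/{n}0.png",cv2.resize(im["pixels"][...,::-1],(800,600),interpolation=cv2.INTER_CUBIC))
    print(n,im["mtx"].tolist(),im["rvec"],im["tvec"])
pickle.dump(d,open("im0.pkl","wb"))
s=observe();print(s["tool_rot"],s["position"],env.tcp_to_grasp,s["time_s"])
E
```

```text
top [[413.609097281429, 0.0, 263.4573551027211], [0.0, 413.609097281429, 183.1547057048073], [0.0, 0.0, 1.0]] [ 2.16009624 -2.12043256  0.14227573] [0.03596375 0.64996346 0.87692635]
side [[354.1772046726908, 0.0, 258.5149787742193], [0.0, 354.1772046726908, 185.65870886807016], [0.0, 0.0, 1.0]] [ 0.5527511  -2.70004939  1.13702981] [0.59916287 0.20315947 0.65776424]
[[ 9.46439619e-01  3.22880811e-01 -1.73912775e-04]
 [ 3.22880756e-01 -9.46438756e-01  1.30294171e-03]
 [ 2.56097085e-04 -1.28930874e-03 -9.99999136e-01]] [ 0.17755596 -0.52028195  0.2307676 ] 0.0187 0.1
```

View pics/top0.png

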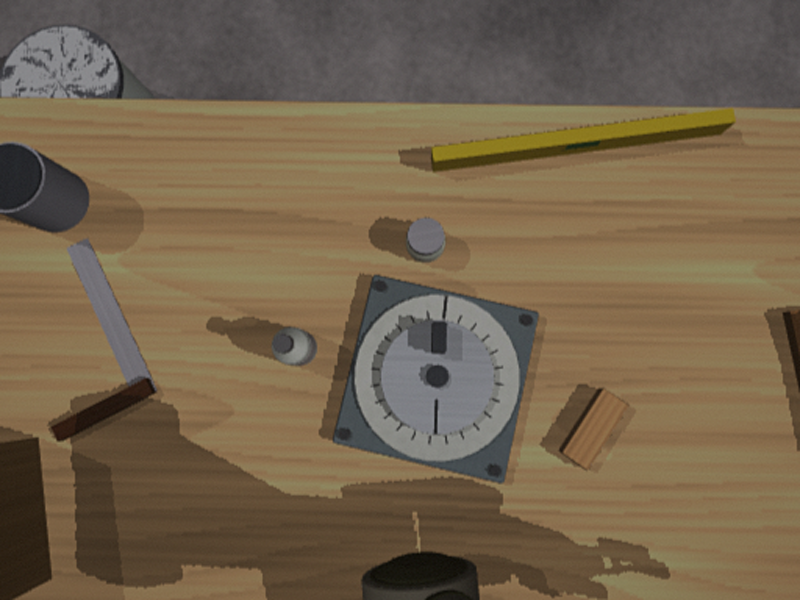

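View pics/side0.png

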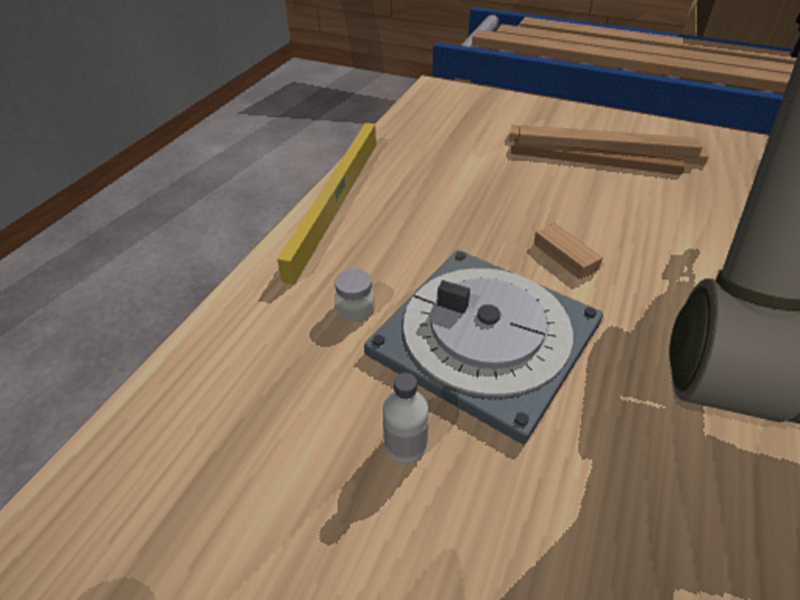

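The top view (800x600) shows the hub at (437,376), the index mark's outer end at (436,434) pointing towards the robot, and the fin at (439,337). The long scale line runs from (444,318) to (446,296). The glue bottle is on the left (295,346), the jar behind (426,238) and the offcut on the right (595,428). The dial needs about half a turn.

```bash
cat > h.py <<'E'
import cv2,numpy as np
def ray(im,uv,z):
    "world point at height z seen at pixel uv (native px)"
    R=cv2.Rodrigues(np.array(im["rvec"]))[0];t=np.array(im["tvec"]).ravel()
    d=R.T@np.linalg.solve(im["mtx"],[uv[0],uv[1],1.]);c=-R.T@t
    return c+d*(z-c[2])/d[2]
def proj(im,p):
    return cv2.projectPoints(np.array(p,float).reshape(-1,3),np.array(im["rvec"]),np.array(im["tvec"]),np.array(im["mtx"]),None)[0].reshape(-1,2)
E
python3 - <<'E'
import pickle,numpy as np,cv2
from h import *
d=pickle.load(open("im0.pkl","rb"));im=d["top"];k=.64
R={}
for n,uv,z in [("hub",(437,376),.056),("idx",(436,434),.046),("fin",(439,324),.081),("line_in",(444,318),.031),("line_out",(446,296),.031),("glue",(287,342),.13),("jar",(428,233),.06),("off1",(570,462),.028),("off2",(600,388),.028),("off3",(632,406),.028)]:
    R[n]=ray(im,(uv[0]*k,uv[1]*k),z);r=R[n]-R["hub"];print(n,R[n].round(4),np.hypot(*r[:2]).round(4),np.degrees(np.arctan2(r[1],r[0])).round(1))
s=d["side"];print("side hub",ray(s,(488*k,313*k),.056))
x0,y0=int(340*k),int(285*k)
cv2.imwrite("pics/crop.png",cv2.resize(im["pixels"][170:310,205:355,::-1],(640,600),interpolation=cv2.INTER_CUBIC))
E
```

```text
hub [0.5226 0.0103 0.056 ] 0.0 0.0
idx [0.443  0.0103 0.046 ] 0.0796 180.0
fin [0.5928 0.0092 0.081 ] 0.0702 -0.9
line_in [6.06e-01 6.00e-04 3.10e-02] 0.0839 -6.6
line_out [ 0.6381 -0.0019  0.031 ] 0.1161 -6.0
glue [0.5617 0.206  0.13  ] 0.1996 78.7
jar [0.7245 0.026  0.06  ] 0.2025 4.5
off1 [ 0.407  -0.1784  0.028 ] 0.2212 -121.5
off2 [ 0.5103 -0.2226  0.028 ] 0.2332 -93.0
off3 [ 0.486  -0.2673  0.028 ] 0.2799 -97.5
side hub [0.519984   0.01573484 0.056     ]
```

View pics/crop.png

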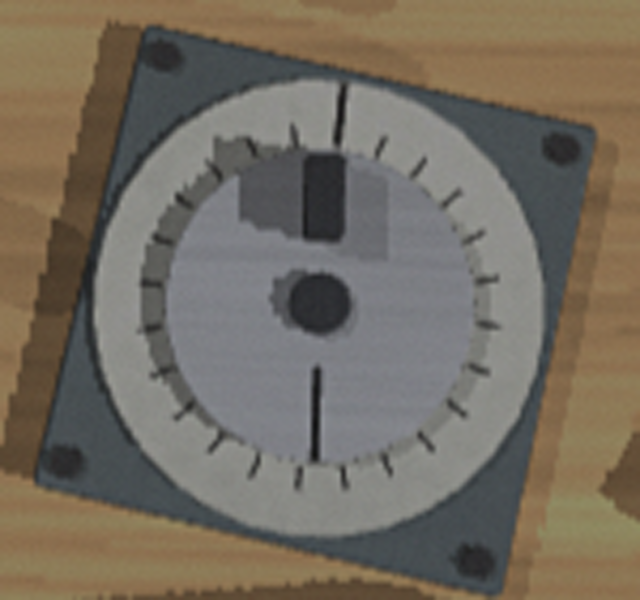

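Both views put the dial centre near (0.522, 0.012). The fin is at about 0° and the target line at about -6°, so I'll turn the fin counterclockwise by about 174°, pushing from its -y side. First I'll move the shut fingers to a point above that side.

```bash
python3 -m jog '[[0,0,0,0.05,-0.03,0,0],[0,0,0,0.053,-0.032,0,0],[0,0,0,0.053,-0.032,0,0],[0,0,0,0.053,-0.032,0,0],[0,0,0,0.053,-0.032,0,0],[0,0,0,0.053,-0.032,0,0],[0,0,0,0.053,-0.032,0,0],[0,0,0,0.053,-0.032,0,0],[0,0,0,0.053,-0.032,0,0],[0,0,0,0.053,-0.032,0,0]]' 30
python3 -m jog '[[0,0,0.165,0,0,0.02,0],[0,0,0.165,0,0,0.02,0],[0,0,0,0,0,0,0]]'
```

```text
time_s: 1.35
position: [0.5747, -0.0475, 0.2311]
tool_rot: [[0.946, 0.323, -0.0], [0.323, -0.946, -0.0], [-0.0, -0.0, -1.0]]
ft_force: [-0.5, -0.9, 0.4]
grip_width: -0.0002
gripper_force: 0.0
time_s: 1.72
position: [0.573, -0.0491, 0.1899]
tool_rot: [[1.0, 0.0, -0.004], [0.0, -1.0, 0.001], [-0.004, -0.001, -1.0]]
ft_force: [0.6, -0.3, 1.4]
grip_width: -0.0001
gripper_force: 0.0
```

```bash
python3 -m jog '[[0,0,0,0.002,0,0.03,0],[0,0,0,0.001,0,0.03,0],[0,0,0,0.001,0,0.03,0],[0,0,0,0,0,0.03,0],[0,0,0,0,0,0.012,0],[0,0,0,0,0,0,0]]'
python3 - <<'E'
from rig import optics
import cv2
a=optics.get_image("side")["pixels"][130:280,230:400,::-1]
cv2.imwrite("pics/s1.png",cv2.resize(a,(680,600),interpolation=cv2.INTER_CUBIC))
E
```

```text
time_s: 2.48
position: [0.5779, -0.0496, 0.0596]
tool_rot: [[1.0, 0.0, -0.0], [0.0, -1.0, 0.0], [-0.0, -0.0, -1.0]]
ft_force: [-0.6, -0.8, 1.3]
grip_width: 0.0001
gripper_force: 0.0
```

View pics/s1.png

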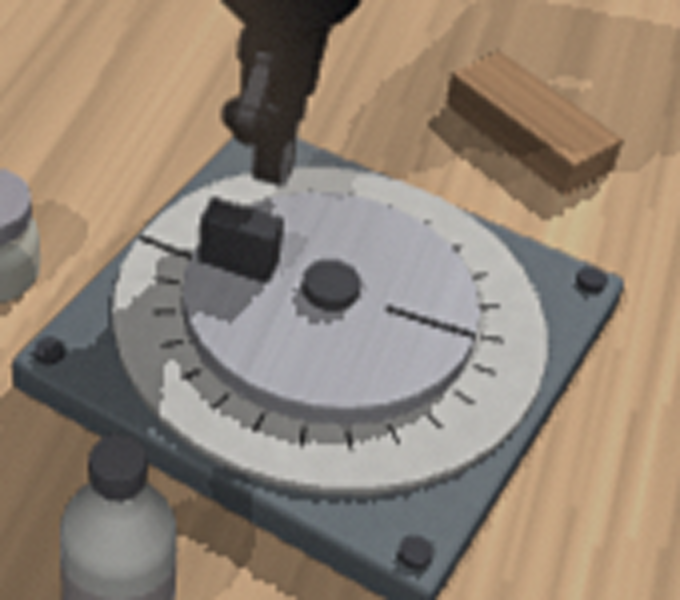

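The side crop shows the shut fingertips at (275,175), just clear of the fin at (240,240) on its -y side, and nothing has been disturbed. Now I'll approach to contact.

```bash
python3 -m jog '[[0,0,0,0,-0.008,0,0],[0,0,0,0,-0.008,0,0],[0,0,0,0,-0.008,0,0],[0,0,0,0,-0.006,0,0],[0,0,0,0,-0.003,0,0]]'
python3 -m jog '[[0,0,0,0,-0.003,0,0],[0,0,0,0,-0.003,0,0]]'
python3 -m jog '[[0,0,0,0,-0.003,0,0],[0,0,0,0,-0.003,0,0]]'
```

```text
time_s: 3.15
position: [0.5777, -0.0159, 0.0594]
tool_rot: [[1.0, -0.001, -0.0], [-0.001, -1.0, 0.0], [-0.0, -0.0, -1.0]]
ft_force: [-0.6, 0.7, 1.0]
grip_width: -0.0001
gripper_force: 0.0
time_s: 3.4
position: [0.5782, -0.0109, 0.0594]
tool_rot: [[1.0, -0.001, 0.001], [-0.001, -1.0, -0.001], [0.001, 0.001, -1.0]]
ft_force: [3.1, -4.2, -2.0]
grip_width: 0.0
gripper_force: 1.8
time_s: 3.65
position: [0.5783, -0.0045, 0.0595]
tool_rot: [[1.0, -0.001, 0.001], [-0.001, -1.0, -0.0], [0.001, 0.0, -1.0]]
ft_force: [4.3, -3.2, -0.1]
grip_width: -0.0005
gripper_force: 1.9
```

```bash
python3 -m jog '[[0,0,-0.14,0,0,0,0],[0,0,-0.1,0.0021,-0.0056,0,0],[0,0,-0.1,0.0021,-0.0056,0,0],[0,0,-0.1,0.0021,-0.0056,0,0],[0,0,-0.1,0.0021,-0.0056,0,0],[0,0,-0.1,0.0021,-0.0056,0,0],[0,0,-0.1,0.0021,-0.0056,0,0],[0,0,-0.1,0.0021,-0.0056,0,0]]'
python3 - <<'E'
from rig import observe
import numpy as np
s=observe();p=s["position"];R=np.array(s["tool_rot"]);f=np.arctan2(R[1,0],R[0,0])
print(np.degrees(f),R[:2,:2].T@(np.array([.522,.012])-p[:2]), R[:2,:2].T@s["ft_force"][:2])
E
```

```text
time_s: 4.65
position: [0.574, 0.0367, 0.0592]
tool_rot: [[0.666, 0.746, -0.001], [0.746, -0.666, -0.0], [-0.001, -0.001, -1.0]]
ft_force: [-0.0, -3.4, -0.2]
grip_width: 0.0002
gripper_force: 1.5
48.25525432812484 [-0.05301078 -0.02237859] [-2.53029016  2.19960731]
```

```bash
python3 -m jog '[[0,0,-0.1,0.0022,-0.0056,0,0],[0,0,-0.1,0.0022,-0.0056,0,0],[0,0,-0.1,0.0022,-0.0056,0,0],[0,0,-0.1,0.0022,-0.0056,0,0],[0,0,-0.1,0.0022,-0.0056,0,0],[0,0,-0.1,0.0022,-0.0056,0,0],[0,0,-0.1,0.0022,-0.0056,0,0],[0,0,-0.1,0.0022,-0.0056,0,0],[0,0,-0.1,0.0022,-0.0056,0,0]]'
cat > st.py <<'E'
from rig import observe
import numpy as np
s=observe();p=s["position"];R=np.array(s["tool_rot"]);f=np.arctan2(R[1,0],R[0,0])
print(np.degrees(f)%360,R[:2,:2].T@(np.array([.522,.012])-p[:2]), R[:2,:2].T@s["ft_force"][:2],s["q"])
E
python3 st.py
```

```text
time_s: 5.78
position: [0.5346, 0.0708, 0.0595]
tool_rot: [[-0.171, 0.985, 0.001], [0.985, 0.171, 0.0], [0.0, 0.001, -1.0]]
ft_force: [3.1, -1.3, -0.2]
grip_width: -0.0002
gripper_force: 1.4
99.82225992283874 [-0.05581986 -0.0224929 ] [-1.77024436  2.87100756] [-5.04574703e+00  3.15148097e+01  8.99566766e+01  2.25724861e-02
  5.84923538e+01 -1.48797943e+01]
```

```bash
python3 -m jog '[[0,0,-0.1,0.0021,-0.0056,0,0],[0,0,-0.1,0.0021,-0.0056,0,0],[0,0,-0.1,0.0021,-0.0056,0,0],[0,0,-0.1,0.0021,-0.0056,0,0],[0,0,-0.1,0.0021,-0.0056,0,0],[0,0,-0.1,0.0021,-0.0056,0,0],[0,0,-0.1,0.0021,-0.0056,0,0],[0,0,-0.1,0.0021,-0.0056,0,0],[0,0,-0.1,0.0021,-0.0056,0,0],[0,0,0,0,0,0,0]]'
python3 st.py
python3 - <<'E'
from rig import optics
import cv2,pickle
d={n:optics.get_image(n) for n in("top","side")};pickle.dump(d,open("im1.pkl","wb"))
a=cv2.resize(d["top"]["pixels"][170:310,205:355,::-1],(428,400),interpolation=cv2.INTER_CUBIC)
b=cv2.resize(d["side"]["pixels"][160:290,230:400,::-1],(372,400),interpolation=cv2.INTER_CUBIC)
cv2.imwrite("pics/m1.png",cv2.hconcat([a,b]))
E
```

```text
time_s: 7.02
position: [0.483, 0.0601, 0.0593]
tool_rot: [[-0.876, 0.483, -0.001], [0.483, 0.876, 0.001], [0.001, -0.0, -1.0]]
ft_force: [-0.4, 0.4, -0.7]
grip_width: 0.0003
gripper_force: 0.0
151.13371893985055 [-0.05734141 -0.02326634] [0.54583398 0.16099513] [-6.89587565e+00  2.76160890e+01  9.82967144e+01  3.21147003e-02
  5.41675538e+01 -6.80484177e+01]
```

View pics/m1.png

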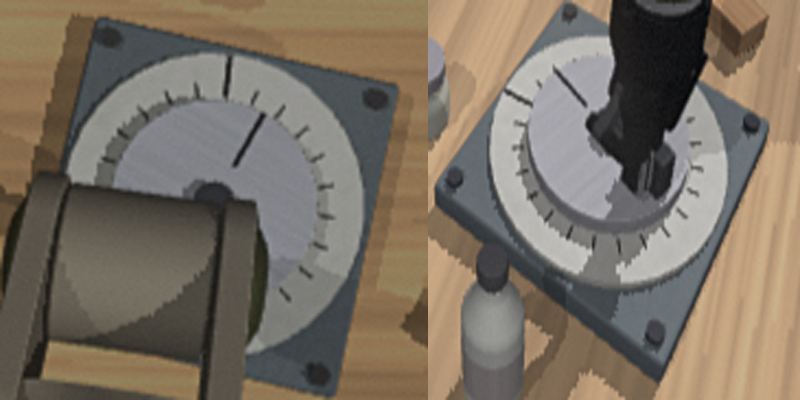

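The left crop shows the index mark at (235,165)-(264,115) and the long line at (228,95)-(230,57). About 22-25° are left. I'll measure the angle at subpixel level with a darkness centroid along both marks.

```bash
cat > ang.py <<'E'
import numpy as np,cv2
from h import *
C=np.array([.5225,.0105])
def line(im,r,z,a0,w=9):
    "darkness centroid of radial mark: angles (deg) about C at radii r"
    g=cv2.cvtColor(im["pixels"],cv2.COLOR_RGB2GRAY).astype(np.float32);out=[]
    A=np.radians(np.arange(a0-w,a0+w,.1))
    for q in r:
        P=np.c_[C[0]+q*np.cos(A),C[1]+q*np.sin(A),0*A+z]
        uv=proj(im,P).astype(np.float32)
        I=cv2.remap(g,uv[:,:1],uv[:,1:],cv2.INTER_LINEAR).ravel()
        d=np.clip(np.median(I)*.85-I,0,None);out.append([q*np.cos((d*A).sum()/d.sum()),q*np.sin((d*A).sum()/d.sum())])
    return np.array(out)
def report(im,a_idx,a_tgt,wi=9):
    i=line(im,np.linspace(.045,.075,16),.046,a_idx,wi);t=line(im,np.linspace(.098,.114,12),.031,a_tgt,6)
    for n,p in(("idx",i),("tgt",t)):
        vx,vy,_,_=cv2.fitLine(p.astype(np.float32),cv2.DIST_HUBER,0,1e-4,1e-4).ravel()
        if vx*p[0,0]+vy*p[0,1]<0: vx,vy=-vx,-vy
        m=p.mean(0);print(n,"about C",np.degrees(np.arctan2(m[1],m[0])).round(2),"dir",np.degrees(np.arctan2(vy,vx)).round(2),"miss of C mm",(1e3*(m[0]*vy-m[1]*vx)).round(2))
E
python3 - <<'E'
import pickle
from ang import *
d0=pickle.load(open("im0.pkl","rb"));d=pickle.load(open("im1.pkl","rb"))
report(d0["top"],180,-6);report(d["top"],-30,-6);report(d["side"],-30,-6)
E
```

```text
idx about C 178.75 dir 179.86 miss of C mm 1.16
tgt about C -5.76 dir -3.67 miss of C mm 3.86
idx about C -28.46 dir -29.03 miss of C mm -0.6
tgt about C -5.76 dir -3.68 miss of C mm 3.85
idx about C -28.36 dir -28.6 miss of C mm -0.25
tgt about C -5.07 dir -7.54 miss of C mm -4.57
```

```bash
python3 -m jog '[[0,0,-0.05,0.0011,-0.0029,0,0],[0,0,-0.05,0.0011,-0.0029,0,0],[0,0,-0.05,0.0011,-0.0029,0,0],[0,0,-0.05,0.0011,-0.0029,0,0],[0,0,-0.05,0.0011,-0.0029,0,0],[0,0,-0.05,0.0011,-0.0029,0,0],[0,0,-0.03,0.0006,-0.0017,0,0],[0,0,0,0,0,0,0]]'
python3 st.py
python3 - <<'E'
from rig import optics
import cv2,pickle
from ang import *
d={n:optics.get_image(n) for n in("top","side")};pickle.dump(d,open("im2.pkl","wb"))
report(d["top"],-10,-6);report(d["side"],-10,-6)
E
```

```text
time_s: 8.12
position: [0.4699, 0.0447, 0.0592]
tool_rot: [[-0.985, 0.173, -0.001], [0.173, 0.985, 0.0], [0.001, 0.0, -1.0]]
ft_force: [-0.9, 2.5, 0.4]
grip_width: 0.0003
gripper_force: 1.0
170.0422459034187 [-0.05697316 -0.02320779] [1.27223968 2.31449578] [-8.98657972e+00  2.65354855e+01  1.00603840e+02  1.69722045e-02
  5.29195300e+01 -8.90390593e+01]
idx about C -10.22 dir -10.64 miss of C mm -0.44
tgt about C -5.76 dir -3.57 miss of C mm 4.05
idx about C -9.31 dir -10.35 miss of C mm -1.08
tgt about C -5.07 dir -7.71 miss of C mm -4.89
```

```bash
python3 -m jog '[[0,0,-0.02,0.0004,-0.0012,0,0],[0,0,-0.02,0.0004,-0.0012,0,0],[0,0,-0.02,0.0004,-0.0012,0,0],[0,0,-0.01,0.0002,-0.0006,0,0],[0,0,0,0,0,0,0]]'
python3 st.py
python3 - <<'E'
from rig import optics
import cv2,pickle
import ang
d={n:optics.get_image(n) for n in("top","side")};pickle.dump(d,open("im3.pkl","wb"))
ang.C=ang.np.array([.5225,.0113])
for n in d: ang.report(d[n],-6,-6)
a=cv2.resize(d["top"]["pixels"][180:250,240:320,::-1],(640,560),interpolation=cv2.INTER_CUBIC)
cv2.imwrite("pics/m3.png",a)
E
```

```text
time_s: 8.85
position: [0.4683, 0.0404, 0.0593]
tool_rot: [[-0.995, 0.103, 0.0], [0.103, 0.995, -0.0], [-0.0, -0.0, -1.0]]
ft_force: [-0.4, 1.7, -0.0]
grip_width: -0.0
gripper_force: 1.0
174.11273740786143 [-0.0563034  -0.02273814] [0.5813752  1.62405276] [-9.54185906e+00  2.63607026e+01  1.00942087e+02 -8.96070301e-03
  5.26869686e+01 -9.36491647e+01]
idx about C -6.59 dir -6.49 miss of C mm 0.11
tgt about C -6.19 dir -3.67 miss of C mm 4.66
idx about C -5.42 dir -5.98 miss of C mm -0.58
tgt about C -5.49 dir -7.6 miss of C mm -3.9
```

View pics/m3.png

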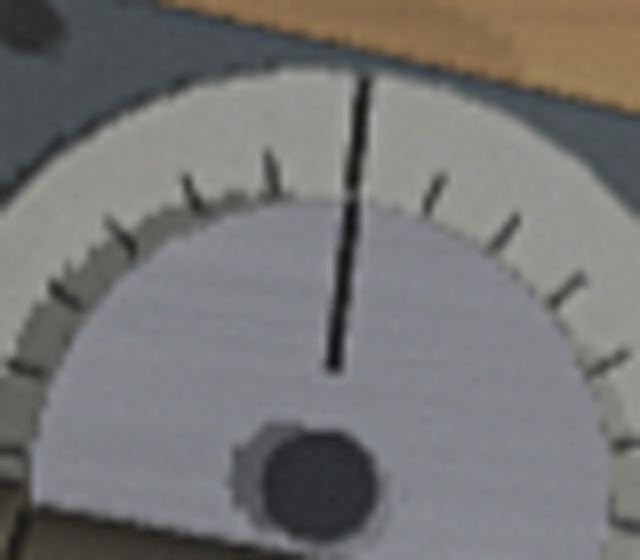

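The crop shows the index mark (335,370)-(352,205) running straight into the long line (352,190)-(365,75). About 0.3° remains by both cameras, so I'll give one small nudge, back straight off the face, lift and check.

```bash
python3 -m jog '[[0,0,-0.005,0.0001,-0.0003,0,0],[0,0,0,0,0,0,0],[0,0,0,0,0.004,0,0],[0,0,0,0,0.012,0,0],[0,0,0,0,0.012,0,0],[0,0,0,0,0,-0.04,0],[0,0,0,0,0,-0.05,0],[0,0,0,0,0,-0.05,0],[0,0,0,-0.03,0.04,0,0],[0,0,0,-0.03,0.04,0,0]]'
python3 - <<'E'
from rig import optics
import cv2,pickle
import ang
d={n:optics.get_image(n) for n in("top","side")};pickle.dump(d,open("im4.pkl","wb"))
for c in ([.5225,.0113],[.5225,.0118]):
  ang.C=ang.np.array(c)
  for n in d: ang.report(d[n],-6,-6)
cv2.imwrite("pics/m4.png",cv2.hconcat([cv2.resize(d[n]["pixels"][...,::-1],(400,300),interpolation=cv2.INTER_AREA) for n in d]))
E
```

```text
time_s: 10.2
position: [0.5393, 0.1435, 0.2003]
tool_rot: [[-0.995, 0.098, 0.002], [0.098, 0.995, -0.0], [-0.002, 0.0, -1.0]]
ft_force: [-0.7, -0.3, 0.5]
grip_width: -0.0002
gripper_force: 0.0
idx about C -6.41 dir -6.31 miss of C mm 0.1
tgt about C -6.19 dir -3.63 miss of C mm 4.73
idx about C nan dir 0.0 miss of C mm nan
tgt about C -5.5 dir -7.53 miss of C mm -3.76
idx about C -6.88 dir -6.3 miss of C mm 0.61
tgt about C -6.46 dir -3.61 miss of C mm 5.27
idx about C nan dir 0.0 miss of C mm nan
tgt about C -5.77 dir -7.5 miss of C mm -3.2ang.py:12: RuntimeWarning: invalid value encountered in scalar divide
  d=np.clip(np.median(I)*.85-I,0,None);out.append([q*np.cos((d*A).sum()/d.sum()),q*np.sin((d*A).sum()/d.sum())])
```

View pics/m4.png

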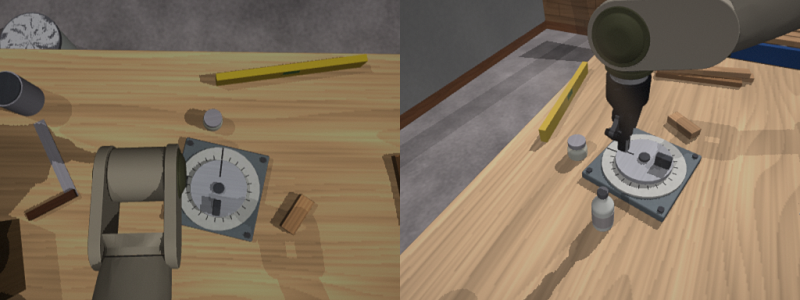

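The hand is clear at z = 0.20. The marks agree to about 0.2° in the top view, with the index line in the side view now behind the hand. The bottle, offcut and jar have not moved. I'll let the arm settle and hand in.

```bash
python3 -m jog '[[0,0,0,0,0,0,0],[0,0,0,0,0,0,0],[0,0,0,0,0,0,0]]' && python3 -c "
from rig import job;print(job.close_job())"
```

```text
time_s: 10.68
position: [0.5381, 0.1414, 0.1996]
tool_rot: [[-0.995, 0.098, 0.0], [0.098, 0.995, -0.0], [-0.0, -0.0, -1.0]]
ft_force: [0.1, 0.1, -0.4]
grip_width: -0.0002
gripper_force: 0.0
the job is handed in; nothing more can be done
None
```

The dial's index mark is lined up with the long scale line to about 0.2° by the top camera; the hand is clear, the glue bottle, offcut and jar were left untouched, and the job was handed in at 10.7 s.

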